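# Return a used sample carrier through the bin's slot

## Task

Take the used flat sample carrier out of its drying stand and post it, foot first, through the narrow slot on top of the returns bin, pushing it past the rubber lip until it drops completely inside. Feel for the slot gently - its plate is rarely screwed on in the middle - and never force the carrier against the bin. Leave the bottle, beaker and well plate where they stand.

Things in the scene. Friction and masses are not known exactly. Their poses are not given: they have to be found in the camera images.
- carrier: flat aluminium sample carrier, standing upright on its straight foot in the stand's groove. 6 mm thick along its x; the main plate is 64 mm wide along y and 60 mm high (z 0 to 60 mm); centred above it a grip tab of the same thickness, 32 mm wide and 30 mm high (z 60 to 90 mm). Origin: centre of the foot's lower edge; z up to the tab. About 0.1 kg (0.08 to 0.13)
- carrier_top (a point): middle of the upper edge of the carrier's grip tab, 90 mm above the foot
- stand: white plastic drying stand, fixed to the bench, base 70 x 90 x 10 mm (x, y, z). Origin: centre of its underside. Along its y runs a groove 8 mm wide and 72 mm long, with its floor 10 mm and its rim 34 mm above the bench, that holds the carrier's foot; the rims are 32 mm over all in x
- bin: grey plastic returns bin, fixed to the bench, 150 x 130 mm (x, y) and 120 mm high, hollow, with no floor of its own (the bench is its floor). Origin: centre of its underside, at bench height; its slot runs along its y. Never press the carrier or the robot on the bin or its slot plate with more than 30 N
- bin_top (a point): middle of the bin's top, 125 mm above the bench, level with the slot plate's upper face: aluminium, 90 x 100 x 5 mm (x, y, z), on a soft gasket (yields 0.2 mm per N, at most 4 mm). In its middle a through slot 8 mm wide along the bin's x, 70 mm long along y. The plate is clamped up to 12 mm off this point along the bin's x, either way, not measured: feel or look for the slot; along y it is true
- bottle: closed clear plastic bottle with a grey cap, 56 mm across, 120 mm high, bystander; origin at the centre of its underside
- beaker: open glass beaker, 68 mm across, 85 mm high, bystander; origin at the centre of its underside
- well_plate: clear flat six-well plate 85 x 127 x 20 mm, bystander; origin at the centre of its underside
- bin_lip (a point): point 17 mm below bin_top, level with the lower end of a sprung rubber lip under the slot's +x edge, in two leaves 21 to 34 mm either side of the slot's middle; under the -x edge a throat wall runs 26 mm down. The lip resists the carrier's main plate with 4 to 12 N and holds it by friction; the tab passes free. Once the plate's shoulders are 2 to 6 mm below this (tab 7 to 11 mm proud), it falls in
Not all that is in view belongs to the job. Of the things like the carrier, leave any that is purple; of the rest the smaller one is meant.

How it is judged:
By the outcome, as a careful person would: the job done as asked, in the order asked, and still so for the second after the job is handed in, with the robot touching nothing.
It also fails if it takes over 67 s, if anything falls off the work surface, if the arm or the gripper's body presses on something with over 40 N, if the wrist force passes 120 N, or if a joint passes its speed limit or range.

## Robot

A 6-joint arm with a two-finger parallel gripper is mounted at the origin on the work surface. World frame = base frame: x ahead of the robot, y to its left, z up, the work surface at z = 0. Lengths are in mm, angles in rad, forces in N, time in s.
With the tool pointing down it reaches from about 275 to 1000 mm from the base axis. Payload 8.4 kg.
Tool frame: the origin (TCP) lies at the very end of the fingers, on their centre line; the grasp point (between the pads) lies behind it (r.grip_point_offset is the x of the grasp point in the tool frame, in mm); x points along the fingers, z is the direction in which the jaws open and shut, and the axes are right-handed (so a half turn about x gives the same grasp; the last joint's range is limited). The gripper opens to 85 mm and grips with 20 to 120 N. Pads are 22 mm wide; open, the fingers measure 114 mm over their backs; the gripper's body (76 mm by 85 mm) begins 54 mm behind the grasp point. The pads swing forward as they close: fully open they stand 13 mm farther back than shut.
Start: joints at [1.321, 0.353, 1.633, -0, 1.155, -0.002], TCP at [153.293, 605.912, 231.281] pointing down, gripper open.
Joint ranges: [-2.63, 2.63], [-0.92, 2.1], [0.06, 2.66], [-1.3, 4.44], [0, 2.69], [-3.02, 3.02]. Speed limits (rad/s): [2.22, 2.22, 2.79, 3.14, 3.14, 3.14].

## Interface

Orientations are given as [roll, pitch, yaw] about the fixed x, y, z axes, in that order (R = Rz(yaw) Ry(pitch) Rx(roll)).
In Python, from rig import r, vision, order gives the robot as it stands. The module is installed in compiled form; this text tells all that it offers.
- The arm moves only by the tool step_arm, never from a script. Its argument "rows" is a list of rows, each a list of 7 numbers: the shift along the world's x, y, z in mm, then the turn, a rotation vector about the world's x, y, z in rad, then the finger opening in mm, from 0 to 85.4. A call has exactly 8 rows; each row is the pose to reach, as a shift and turn from the pose measured when the call began; what a row does not reach only later rows make up. A row lasts 1/8 s, in which the tool goes at most 62.5 mm and 10.7 degrees, less where a joint would pass 70% of its speed; a pose out of reach is approached as far as the arm can. A call with a gripper value outside its range is refused whole. The fingers move at their own pace and stop on an object; "force" is the grip in N (left out, the last holds). Time passes only in rows, so rows that repeat a pose let the fingers close, or fill a call up. It gives the time, the measured TCP pose, the force and the opening at its end, in the units of the state.
- r.sense(): the state, without advancing time (a new reading comes with each control period).
- vision.grab_frame(name): name is "scene" or "top"; returns (picture, depth): 384x512x3 uint8, red, green, blue; 384x512 float32, mm along the optical axis (not along the pixel's ray), 0 where there is no reading.
- vision.camera_info(name): a dict with "K" (3x3 intrinsics, pixels), "distortion" ([k1, k2, p1, p2, k3] as OpenCV has them; the pictures are not rectified), "origin" and "attitude" of the camera in the world. Camera axes: x right, y down, z forward; pixel columns grow to the right and rows downward; lengths in mm; the calibration is good to about 2 mm. A picture is of the moment at which its call begins. camera_info takes no time and is no camera call.
- order.sign_off(): hands the job in, once; it reports no verdict.
The state is a dict: "clock": time; "qpos": joint angles; "qvel": joint speeds; "joint_efforts": joint torques, N m; "eef_pos": TCP position; "tcp_rot": TCP orientation; "contact_force": force on the tool from outside, world axes, zero at the start; "wrist_torque": the same for the moment, N m; "opening": opening from 0.0 (shut) to 1.0 (fully open).
Only numpy, scipy, OpenCV 4.12 (cv2) and the standard library are available. Lean on these libraries where they do the work, as an engineer would, in place of code of your own. Each camera call takes 0.05 s, during which the arm holds its last target.

## Working session

There is one attempt and no reset: what is moved stays moved. The work goes in short steps, Python scripts to look and compute and a tool call to move; the robot and the scene stay as the last step left them, time stands still between calls to the robot, and variables do not carry over. Pictures are saved under pics/ and viewed, and the job is handed in when it is done.

Besides the shell and the picture viewer there is one more tool, called after "Call:" by a JSON object that holds its "fn" and its "kwargs". step_arm: Moves the arm, as the interface text tells. Its arguments: {"type":"object","properties":{"rows":{"type":"array"},"force":{"type":"number"}},"required":["rows"]}

```bash
mkdir -p pics
python3 - <<'E'
from rig import r,vision,order
import cv2,numpy as np
s=r.sense();print(s, r.grip_point_offset)
for n in("scene","top"):
    i=vision.camera_info(n);print(n,i)
    p,d=vision.grab_frame(n)
    np.savez(f'{n}0.npz',p=p,d=d)
    cv2.imwrite(f'pics/{n}0.png',cv2.resize(p[...,::-1],(800,600),interpolation=cv2.INTER_CUBIC))
E
```

```text
{'clock': 0.0, 'qpos': array([ 1.32060483e+00,  3.53655087e-01,  1.63413961e+00,  4.11735179e-06,
        1.15517853e+00, -2.40178285e-03]), 'qvel': array([-0.00022867,  0.00074657,  0.00128156,  0.00040139, -0.00156804,
       -0.00015397]), 'joint_efforts': array([-7.04733557e-04, -6.05259061e+01, -3.42047703e+01, -6.22935772e-05,
        9.67127999e-03, -1.92381543e-05]), 'eef_pos': array([153.17144784, 605.45277385, 230.55499428]), 'tcp_rot': array([ 3.1364641 ,  1.56941574, -1.82371626]), 'contact_force': array([-0.35518774, -0.88758407, -0.09656399]), 'wrist_torque': array([0.01570907, 0.02048647, 0.01943897]), 'opening': 0.9957169787683164} -18.700000000000003
scene {'K': array([[440.73356526,   0.        , 252.84391284],
       [  0.        , 440.73356526, 189.07869305],
       [  0.        ,   0.        ,   1.        ]]), 'distortion': array([-0.14953309,  0.        ,  0.        ,  0.        ,  0.        ]), 'origin': array([1253.33607542, -280.87214096,  907.3381161 ]), 'attitude': array([-2.40354739, -0.01876833,  1.11922521])}
top {'K': array([[354.41929185,   0.        , 256.39870238],
       [  0.        , 354.41929185, 195.91987681],
       [  0.        ,   0.        ,   1.        ]]), 'distortion': array([-0.09566733,  0.        ,  0.        ,  0.        ,  0.        ]), 'origin': array([472.56652445,  72.18924908, 970.92374756]), 'attitude': array([-3.00318045, -0.00830517, -1.57895255])}
```

View pics/scene0.png

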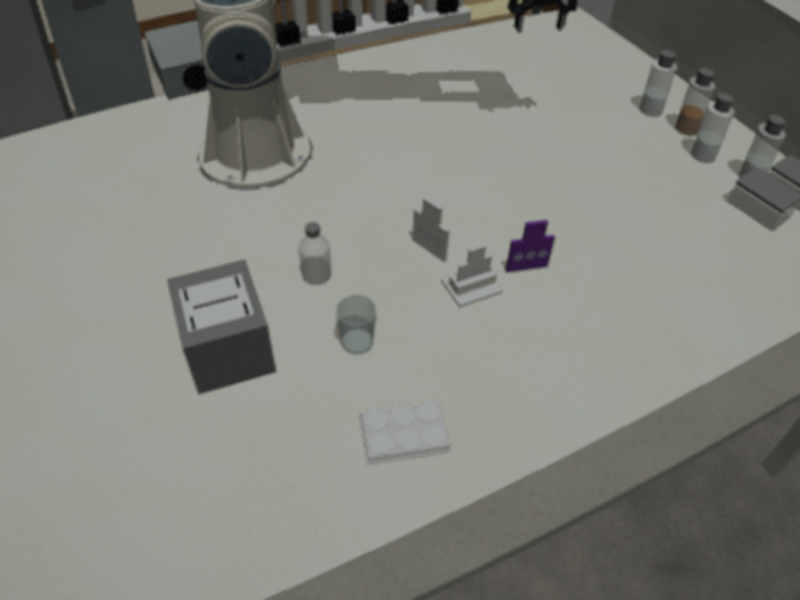

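View pics/top0.png

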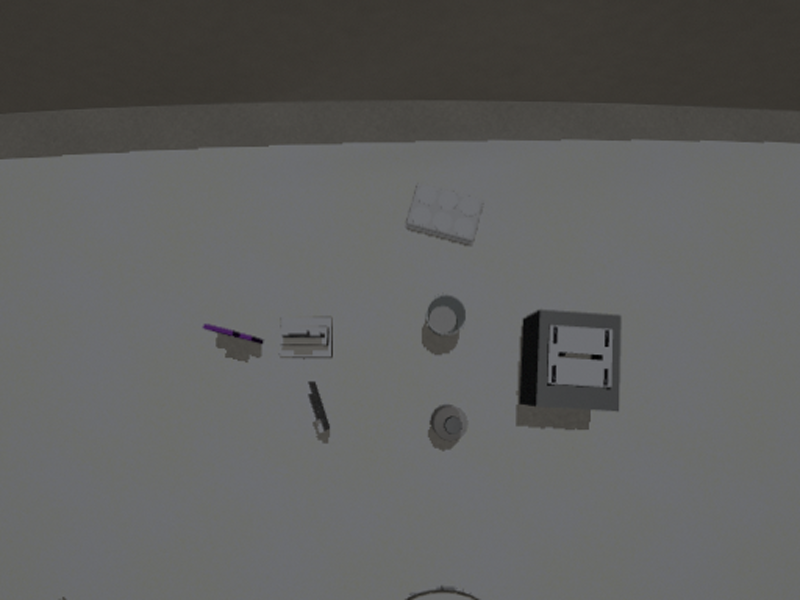

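The candidates, in pixels of the 800x600 scene picture, are a grey one at (430,230) on the bench, a grey one at (475,265) in the white stand, and a purple one at (530,247). The one in the stand fits: it is grey and looks the smaller. I'll confirm that with enlarged crops and measure.

```bash
cat > h.py <<'E'
import numpy as np,cv2
from scipy.spatial.transform import Rotation as R
from rig import r,vision,order
def cam(n):
    i=vision.camera_info(n);return i['K'],i['distortion'],np.array(i['origin']),R.from_euler('xyz',i['attitude']).as_matrix()
def ray(n,px):
    K,D,o,A=cam(n);q=cv2.undistortPoints(np.array(px,float).reshape(-1,1,2),K,D).reshape(-1,2)
    return o,(A@np.c_[q,np.ones(len(q))].T).T
def onz(n,px,z):
    o,v=ray(n,px);return o+v*((z-o[2])/v[:,2])[:,None]
def proj(n,P):
    K,D,o,A=cam(n);rv,_=cv2.Rodrigues(A.T);return cv2.projectPoints(np.array(P,float).reshape(-1,1,3),rv,-A.T@o,K,D)[0].reshape(-1,2)
def cloud(n,d):
    h,w=d.shape;u,v=np.meshgrid(np.arange(w),np.arange(h));o,vv=ray(n,np.c_[u.ravel(),v.ravel()])
    P=o+vv*d.ravel()[:,None];P[d.ravel()==0]=np.nan;return P.reshape(h,w,3)
def crop(p,x0,y0,x1,y1,f,name):
    c=cv2.resize(p[y0:y1,x0:x1,::-1],None,fx=f,fy=f,interpolation=cv2.INTER_CUBIC)
    c=np.clip(c.astype(float)*(1.6 if 'top' in name else 1.2),0,255).astype('uint8');cv2.imwrite(name,c)
E
python3 - <<'E'
from h import *
s=np.load('scene0.npz');t=np.load('top0.npz')
crop(s['p'],255,120,365,200,7,'pics/sc_car.png')
crop(t['p'],120,190,220,285,6,'pics/top_car.png')
crop(t['p'],325,190,405,270,7,'pics/top_bin.png')
crop(s['p'],100,160,180,250,6,'pics/sc_bin.png')
for n,a in(('top',t),('scene',s)):
    C=cloud(n,a['d']);b=C[np.isfinite(C[...,2])]
    print(n,np.percentile(b[np.abs(b[:,2])<15][:,2],[5,50,95]))
E
```

```text
top [-2.83264129  0.05323182  3.00946441]
scene [-4.16927344 -0.67648783  2.77336457]
```

View pics/sc_car.png

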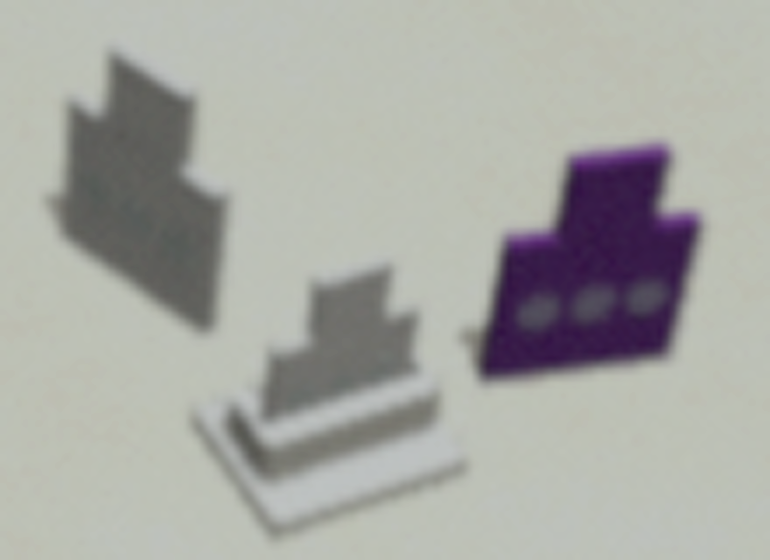

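View pics/top_car.png

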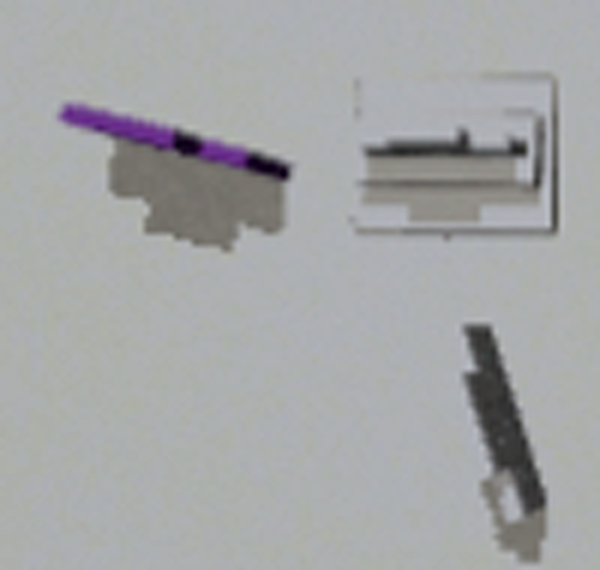

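View pics/top_bin.png

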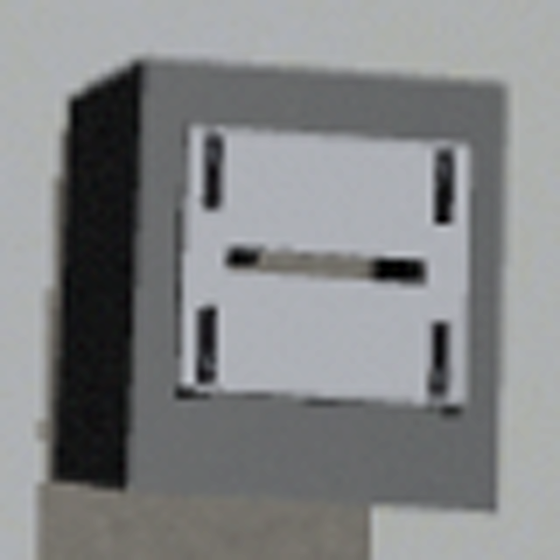

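View pics/sc_bin.png

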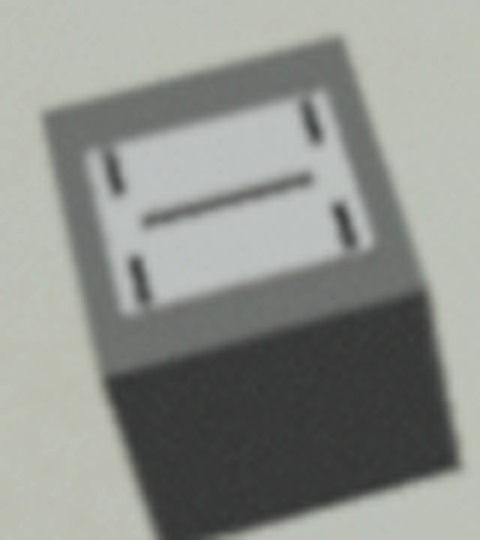

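```bash
cat > m.py <<'E'
from h import *
s=np.load('scene0.npz');t=np.load('top0.npz')
def show(n,g,a,b,c,d,rnd=0):print(n);print(g[b:d,a:c])
# slot plate by white mask
for n,a,box,thr in(('top',t,(335,200,400,260),None),('scene',s,(108,170,165,215),None)):
    g=cv2.cvtColor(a['p'],cv2.COLOR_RGB2GRAY);x0,y0,x1,y1=box
    f=8;c=cv2.resize(g[y0:y1,x0:x1],None,fx=f,fy=f,interpolation=cv2.INTER_CUBIC)
    T,m=cv2.threshold(c,0,255,cv2.THRESH_OTSU)
    if n=='top':
        T=(np.percentile(c,60)+110)/2 if 0 else T
    cs,hi=cv2.findContours(m,cv2.RETR_CCOMP,cv2.CHAIN_APPROX_NONE)
    print(n,'thr',T)
    for k,q in enumerate(cs):
        A=cv2.contourArea(q)
        if A<300:continue
        bx=cv2.boxPoints(cv2.minAreaRect(q));px=(bx+.5)/f-.5+[x0,y0]
        P=onz(n,px,125);e=np.linalg.norm(np.diff(P,axis=0),axis=1)
        mid=P.mean(0)
        l=P[1]-P[0] if e[0]>e[1] else P[2]-P[1]
        print('area',A/f/f,'hole',hi[0][k][3]>=0,'px',px.mean(0).round(1),'mid',mid.round(1),'size',e[:2].round(1),'dir deg',np.degrees(np.arctan2(l[1],l[0])).round(1))
E
python3 m.py
python3 - <<'E'
from h import *
np.set_printoptions(linewidth=250)
s=np.load('scene0.npz');t=np.load('top0.npz')
g=cv2.cvtColor(t['p'],cv2.COLOR_RGB2GRAY)
print(g[200:232,176:216])
for q in [((463,135)),]: pass
def s2(n,pts,x0,y0,f):return (np.array(pts,float)+.5)/f-.5+[x0,y0]
print('scene tab corners z100',onz('scene',s2('s',[(313,280),(392,265)],255,120,7),100).round(1))
print('scene stand base z10',onz('scene',s2('s',[(192,412),(272,532),(467,463)],255,120,7),10).round(1))
print('top stand base z10',onz('top',s2('t',[(355,78),(556,75),(556,232),(352,232)],120,190,6),10).round(1))
print('top bin corners z120',onz('top',s2('t',[(140,60),(506,84),(496,510),(128,487)],325,190,7),120).round(1))
print('scene bin corners z120',onz('scene',s2('t',[(44,110),(342,36),(428,290),(105,380)],100,160,6),120).round(1))
E
```

```text
top thr 79.0
area 1457.3046875 hole False px [371.4 227.5] mid [ 511.7 -213.2  125. ] size [ 92.2 104.5] dir deg -94.1
area 35.3671875 hole True px [354.  238.9] mid [ 484.8 -168.8  125. ] size [27.8  8. ] dir deg -3.1
area 91.3671875 hole True px [371.  227.5] mid [ 511.6 -211.9  125. ] size [ 9.9 72.1] dir deg -94.7
area 33.7734375 hole True px [387.9 216.1] mid [ 538.7 -255.3  125. ] size [28.1  8.2] dir deg -3.2
area 227.4765625 hole False px [385.5 229.5] mid [ 506.8 -247.9  125. ] size [ 70.3 145.4] dir deg 176.7
area 11.1484375 hole False px [337.5 201.2] mid [ 575.9 -132.1  125. ] size [14.4  8.2] dir deg -90.4
scene thr 124.0
area 102.4140625 hole False px [110.9 200. ] mid [ 508.1 -276.8  125. ] size [92.3 16.6] dir deg 166.7
area 1072.4296875 hole False px [137.6 193. ] mid [ 513.5 -212.2  125. ] size [106.4  93.2] dir deg 85.7
area 74.1328125 hole True px [137.4 192.9] mid [ 514.3 -212.6  125. ] size [70.1  9.6] dir deg 85.6
area 62.78125 hole False px [161.2 178.6] mid [ 492.8 -146.1  125. ] size [16.4 62. ] dir deg -18.1
area 134.375 hole False px [123.1 173.7] mid [ 436.3 -228.1  125. ] size [80. 29.] dir deg 64.9
[[110 109 111 ... 110 110 110]
 [110 110 110 ... 109 111 110]
 [110 110 109 ... 111 111 109]
 ...
 [111 111 111 ... 110 109 110]
 [111 110 111 ... 110 109 110]
 [109 109 111 ... 110 110 110]]
scene tab corners z100 [[555.9 211.1 100. ]
 [561.3 242.9 100. ]]
scene stand base z10 [[524.3 182.9  10. ]
 [594.3 180.4  10. ]
 [595.3 269.5  10. ]]
top stand base z10 [[589.4 275.9  10. ]
 [590.2 183.9  10. ]
 [518.9 183.3  10. ]
 [519.3 275.9  10. ]]
top bin corners z120 [[ 584.1 -151.1  120. ]
 [ 574.6 -282.   120. ]
 [ 426.6 -270.2  120. ]
 [ 437.  -141.3  120. ]]
scene bin corners z120 [[ 428.2 -268.9  120. ]
 [ 439.5 -142.   120. ]
 [ 588.4 -153.8  120. ]
 [ 578.9 -280.5  120. ]]
```

Run:
```python
from h import *
import sys
np.set_printoptions(linewidth=250,threshold=sys.maxsize)
s=np.load('scene0.npz');t=np.load('top0.npz')
g=cv2.cvtColor(t['p'],cv2.COLOR_RGB2GRAY);print('top cols178.. rows200..');print(g[202:230,178:214])
C=cloud('top',t['d']);print(C[210:222,180:210,2].round(0).astype(int))
g=cv2.cvtColor(s['p'],cv2.COLOR_RGB2GRAY);print('scene cols 290.. rows155..');print(g[155:182,290:320])
for x in(552,556,560):
  P=[[x,212,100],[x,244,100]];print(x,'top',proj('top',P).round(1).tolist(),'scene',proj('scene',P).round(1).tolist())
```

```text
top cols178.. rows200..
[[109 110 110 111 109 110 110 109 110 109 110 109 109 108 107 109 108 108 108 108 107 107 102 100 101 100  99  97  97  98  97  96  95  95 104 111]
 [110  99 107 109 111 111 111 110 110 110 110 109 109 109 108 109 110 108 109 110 108 108 105 104 103 104 103 103 102 102 101 101 101 100  91 109]
 [109  98 107 110 110 110 110 110 109 110 111 110 110 111 110 110 110 110 109 110 110 109 110 110 110 110 110 110 110 110 110 110 111 109  85 110]
 [109 104 108 111 111 111 110 110 110 111 111 111 110 111 110 110 110 110 111 110 111 109 110 110 110 110 111 110 110 110 111 111 110 109  82 112]
 [110 104 108 110 111 110 111 110 110 110 110 110 111 110 111 110 110 109 111 110 110 111 110 110 110 110 110 110 110 110 110 110 111 110  79 110]
 [110 105 108 110 110 110 110 110 110 111 110 110 110 110 110 110 110 110 110 109 111 111 110 110 109 110 110 110 111 111 110 111 111 109  76 110]
 [111  95 105 110 110 109 111 110 110 110 110 111 110 109 109 109 109 108 109 108 108 108 108 107 108 106  98  97  96  95  94 105 110 109  71 110]
 [110 101 107 110 110 110 110 110 111 110 110 1
[... 13634 characters left out ...]
1 106 102 101 104 127 149 158]
 [130 138 117 102 112 125 130 138 148 154 155 156 157 155 149 142 138 127 117 110 106 101  99 100 100 101 109 131 151 158]
 [111 134 134 131 138 149 154 154 156 157 155 150 143 137 129 116 111 106 102 100 100  99 101 103 104 109 122 143 156 158]
 [ 91 125 145 153 154 156 157 155 149 143 138 129 117 110 108 102 100 100 100  99 101 103 108 116 121 130 142 154 159 159]]
552 top [[196.6, 213.1], [183.7, 213.2]] scene [[298.8, 158.6], [309.2, 155.1]]
556 top [[196.6, 211.5], [183.7, 211.6]] scene [[299.6, 159.5], [309.9, 156.1]]
560 top [[196.6, 209.9], [183.7, 210.0]] scene [[300.4, 160.5], [310.7, 157.0]]<stdin>:6: RuntimeWarning: invalid value encountered in cast
```

Run:
```python
from h import *
st=r.sense();print(R.from_euler('xyz',st['tcp_rot']).as_matrix().round(4),st['clock'])
t=np.load('top0.npz');C=cloud('top',t['d'])
b=C[200:300,150:240].reshape(-1,3);b=b[(b[:,2]>20)&(b[:,0]<515)]
print('other carrier',b.min(0),b.max(0),np.percentile(b,[2,98],axis=0))
b=C[190:235,120:175].reshape(-1,3);b=b[b[:,2]>30];print('purple',np.percentile(b,[1,99],axis=0))
b=C[260:290,270:310].reshape(-1,3);b=b[b[:,2]>30];print('bottle',np.percentile(b,[1,99],axis=0))
# other grey height in scene view
s=np.load('scene0.npz');D=cloud('scene',s['d']);b=D[125:168,260:290].reshape(-1,3);b=b[b[:,2]>20];print('other scene',np.percentile(b,[1,99],axis=0))
```

```text
[[-4.000e-04 -9.694e-01  2.453e-01]
 [-1.300e-03  2.453e-01  9.694e-01]
 [-1.000e+00  0.000e+00 -1.300e-03]] 0.1
other carrier [397.25661005 188.26341443  21.11081243] [476.57163945 220.92138265 123.91773537] [[399.24874787 189.47007287  23.90181084]
 [475.59473015 218.24470204 119.60179514]]
purple [[544.59136706 305.07267248  33.27042335]
 [567.6120594  385.31085674 119.81137161]]
bottle [[383.33210754 -38.22933976  36.57917029]
 [434.97432383  13.65802045 123.03065015]]
other scene [[400.0096065  185.96645668  21.26270656]
 [479.51288111 218.66643252 117.96369388]]
```

Call:
{"fn": "step_arm", "kwargs": {"rows": [[42,-39,0,0,0,-0.165,40],[84,-78,0,0,0,-0.33,40],[126,-117,0,0,0,-0.495,40],[168,-156,0,0,0,-0.66,40],[210,-195,0,0,0,-0.825,40],[252,-234,0,0,0,-0.99,40],[294,-273,0,0,0,-1.155,40],[336,-312,0,0,0,-1.323,40]], "force": 20}}

```text
clock: 1.1
eef_pos: [490.3, 292.0, 230.5]
tcp_rot: [-3.107, 1.569, -3.112]
contact_force: [0.6, 0.8, 0.1]
opening: 0.467
```

Call:
{"fn": "step_arm", "kwargs": {"rows": [[33,-32,0,0,0,0,40],[66,-64.5,0,0,0,0,40],[66,-64.5,-25,0,0,0,40],[66,-64.5,-55,0,0,0,40],[66,-64.5,-85,0,0,0,40],[66,-64.5,-105,0,0,0,40],[66,-64.5,-112,0,0,0,40],[66,-64.5,-112,0,0,0,40]]}}

```text
clock: 2.1
eef_pos: [556.1, 227.4, 118.3]
tcp_rot: [-3.027, 1.569, -3.033]
contact_force: [0.1, 0.4, -0.4]
opening: 0.463
```

```bash
cat > st.py <<'E'
from h import *
s=r.sense();M=R.from_euler('xyz',s['tcp_rot']).as_matrix()
print('t',s['clock'].__round__(2),'pos',s['eef_pos'].round(2),'F',s['contact_force'].round(2),'Tq',s['wrist_torque'].round(3),'op',round(s['opening']*85.4,1))
print('toolx',M[:,0].round(4),'toolz',M[:,2].round(4),'jaw yaw deg',np.degrees(np.arctan2(M[1,2],M[0,2])).round(2))
E
python3 st.py
python3 - <<'E'
from h import *
p,d=vision.grab_frame('scene');crop(p,255,80,365,200,6,'pics/sc1.png')
p,d=vision.grab_frame('top');crop(p,120,170,250,260,6,'pics/top1.png')
E
```

```text
t 2.1 pos [556.15 227.44 118.34] F [ 0.05  0.38 -0.39] Tq [ 0.018  0.012 -0.015] op 39.6
toolx [-2.e-03 -2.e-04 -1.e+00] toolz [ 1.     -0.0056 -0.002 ] jaw yaw deg -0.32
```

View pics/sc1.png

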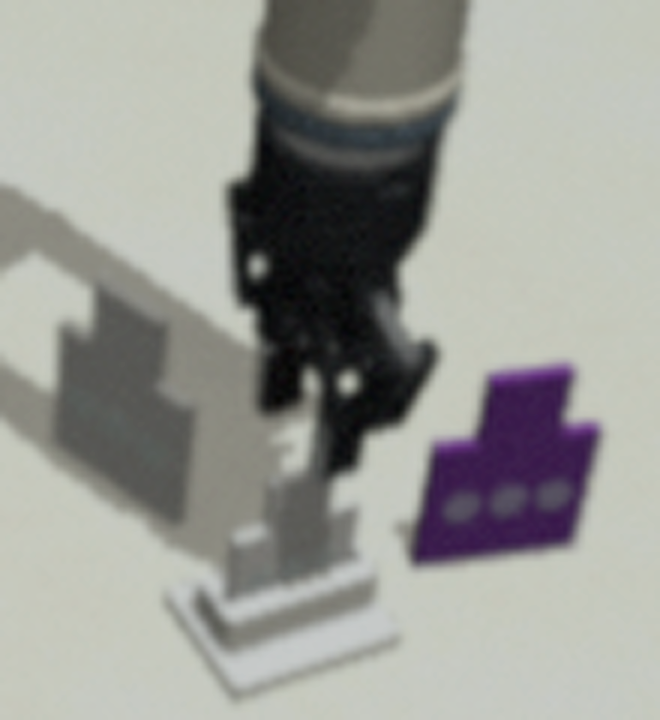

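Call:
{"fn": "step_arm", "kwargs": {"rows": [[0,0,-20,0,0,0,40],[0,0,-40,0,0,0,40],[0,0,-40,0,0,0,25],[0,0,-40,0,0,0,14],[0,0,-40,0,0,0,9],[0,0,-40,0,0,0,6],[0,0,-40,0,0,0,2],[0,0,-40,0,0,0,2]], "force": 20}}

```text
clock: 3.2
eef_pos: [556.8, 227.9, 80.3]
tcp_rot: [1.878, 1.57, 1.872]
contact_force: [-3.6, 0.9, 8.0]
opening: 0.068
```

```bash
python3 st.py
```

```text
t 3.2 pos [556.77 227.92  80.3 ] F [-3.61  0.94  7.97] Tq [ 0.046  0.765 -0.069] op 5.8
toolx [-3.e-04  9.e-04 -1.e+00] toolz [ 1.0e+00 -5.7e-03 -3.0e-04] jaw yaw deg -0.33
```

Call:
{"fn": "step_arm", "kwargs": {"rows": [[0,0,0,0,0,0,2],[0,0,5,0,0,0,2],[0,0,15,0,0,0,2],[0,0,30,0,0,0,2],[0,0,60,0,0,0,2],[0,0,100,0,0,0,2],[0,0,140,0,0,0,2],[0,0,155,0,0,0,2]], "force": 45}}

```text
clock: 4.2
eef_pos: [558.2, 228.4, 238.9]
tcp_rot: [0.543, 1.565, 0.537]
contact_force: [0.6, 0.3, -1.5]
opening: 0.062
```

```bash
python3 st.py
python3 - <<'E'
from h import *
p,d=vision.grab_frame('scene');crop(p,255,50,365,200,5,'pics/sc2.png')
E
```

```text
t 4.2 pos [558.16 228.43 238.86] F [ 0.63  0.28 -1.51] Tq [-0.001 -0.013 -0.038] op 5.3
toolx [ 0.0046  0.0027 -1.    ] toolz [ 1.     -0.0058  0.0046] jaw yaw deg -0.33
```

View pics/sc2.png

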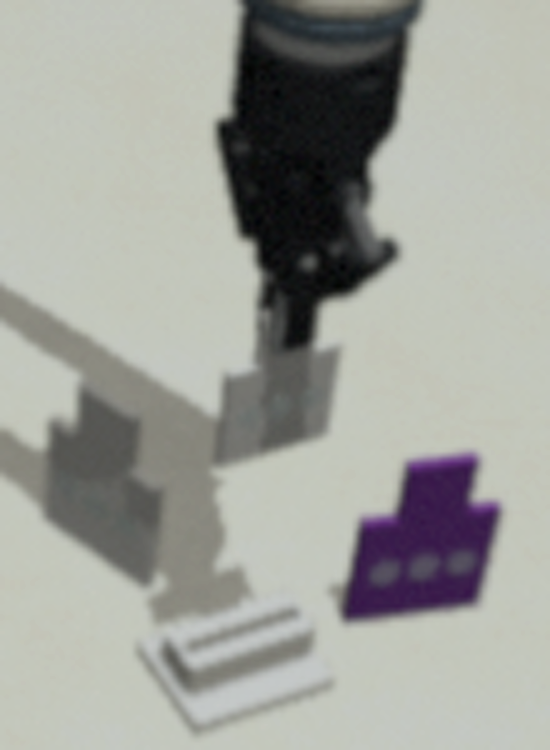

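Call:
{"fn": "step_arm", "kwargs": {"rows": [[-3,-30,0,0,0,-0.005,2],[-8,-85,0,0,0,-0.014,2],[-14,-145,0,0,0,-0.023,2],[-21,-205,0,0,0,-0.033,2],[-27,-265,0,0,0,-0.042,2],[-33,-325,0,0,0,-0.052,2],[-40,-385,0,0,0,-0.062,2],[-45,-435,0,0,0,-0.07,2]]}}

```text
clock: 5.25
eef_pos: [512.1, -208.5, 238.1]
tcp_rot: [0.766, 1.566, 0.689]
contact_force: [0.7, 0.4, -0.7]
opening: 0.057
```

```bash
python3 st.py
```

```text
t 5.25 pos [ 512.1  -208.48  238.08] F [ 0.74  0.42 -0.68] Tq [ 0.02  -0.019  0.088] op 4.9
toolx [ 0.0036  0.003  -1.    ] toolz [ 0.997  -0.0767  0.0034] jaw yaw deg -4.4
```

Call:
{"fn": "step_arm", "kwargs": {"rows": [[0.5,-2,-4,-0.003,0.0036,0,2],[1,-4,-10,-0.003,0.0036,0,2],[1,-4,-16,-0.003,0.0036,0,2],[1,-4,-22,-0.003,0.0036,0,2],[1,-4,-25,-0.003,0.0036,0,2],[1,-4,-27,-0.003,0.0036,0,2],[1,-4,-27,-0.003,0.0036,0,2],[1,-4,-27,-0.003,0.0036,0,2]]}}

```text
clock: 6.25
eef_pos: [513.2, -212.6, 211.3]
tcp_rot: [-0.496, 1.57, -0.572]
contact_force: [-0.6, -0.5, -1.1]
opening: 0.058
```

```bash
python3 st.py
python3 - <<'E'
from h import *
for n,b,f in(('scene',(90,110,190,230),5),('top',(320,180,420,270),7)):
    p,d=vision.grab_frame(n);np.savez(n+'3.npz',p=p,d=d);crop(p,*b,f,f'pics/{n}3.png')
E
```

```text
t 6.25 pos [ 513.2  -212.55  211.3 ] F [-0.56 -0.46 -1.07] Tq [-0.017  0.009  0.031] op 5.0
toolx [ 3.e-04 -2.e-04 -1.e+00] toolz [ 9.971e-01 -7.670e-02  3.000e-04] jaw yaw deg -4.4
```

View pics/scene3.png

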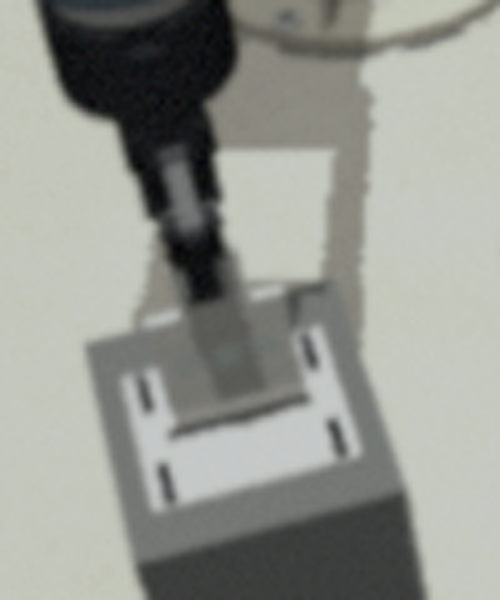

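View pics/top3.png

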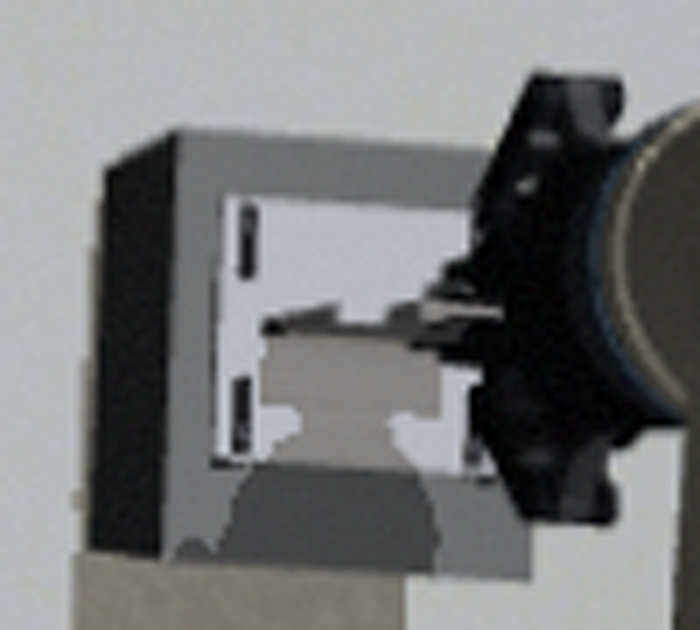

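Run:
```python
from h import *
import sys
np.set_printoptions(linewidth=250,threshold=sys.maxsize)
s=np.load('scene3.npz')
g=cv2.cvtColor(s['p'],cv2.COLOR_RGB2GRAY);print(g[182:200,118:156])
D=cloud('scene',s['d'])
b=D[165:197,118:156].reshape(-1,3);b=b[(b[:,2]>148)&(b[:,2]<190)]
print(len(b),np.percentile(b,[2,50,98],axis=0))
# fit plane in bin frame
a=np.radians(-4.4);u=b[:,:2]@[np.cos(a),np.sin(a)];v=b[:,:2]@[-np.sin(a),np.cos(a)]
print('face u med',np.median(u),'-> carrier centre u',np.median(u)-3,'tcp u',513.2*np.cos(a)-212.55*np.sin(a),'v pct',np.percentile(v,[2,98]),'tcp v',-513.2*np.sin(a)-212.55*np.cos(a))
A=np.c_[v-v.mean(),b[:,2]-b[:,2].mean(),np.ones(len(v))];print('slopes v,z',np.linalg.lstsq(A,u,rcond=None)[0])
for x,y in((513,-212.5),):
  ex=np.array([np.cos(a),np.sin(a),0]);ey=np.array([-np.sin(a),np.cos(a),0]);c=np.array([x,y,0])
  print('pred foot front edge',proj('scene',[c+3*ex+w*ey+[0,0,141] for w in(-32,32)]).round(1).tolist())
  print('pred slot ends',proj('scene',[c+w*ey+[0,0,125] for w in(-35,35)]).round(1).tolist())
```

```text
[[100 101 104 100  99  98  97  93  94  94  92  92  89  83  80  82  83  84  81  80  78  76  79  85  93  97  98  99  98  98  98 114 125 102  74 107 153 158]
 [104 115 121 116 105  99  97  94  94  93  94  94  91  85  80  79  80  80  77  78  77  76  77  81  89  96  97  97  96  97 100 110 127 122 102 119 154 161]
 [111 132 144 135 111 100  97  96  94  94  95  96  95  90  81  77  79  76  77  76  76  75  76  79  88  95  96  96  97  98  98 108 131 142 141 147 160 164]
 [104 134 152 147 120 102  98  97  95  96  95  97  96  94  85  78  74  76  75  76  77  75  75  78  83  92  96  98  99  99 100 105 126 151 160 162 165 166]
 [ 86 116 149 154 127 104  99  98  98  98  98  97  97  94  88  78  76  74  76  77  76  76  77  76  82  91  98 100 102 103 104 108 124 153 163 166 166 166]
 [ 80 100 146 157 138 109  98  98  97  97  97  96  98  95  89  80  75  75  76  77  77  79  79  81  85  95 101 105 108 109 110 111 122 148 162 165 167 166]
 [ 79  90 141 158 147 117  99  97  98  98  97  98  97  97  91  86  80  78  78  80  83  85  91  93  98 103 107 111 109 106 104 102 108 130 155 164 166 166]
 [ 87  77 128 1
[... 1445 characters left out ...]
 165 165 166 166 167 166 165 166 167 166 167 166 166 166 166 166 167 166 166 166 166 156]
 [156 164 166 166 166 163 162 163 165 165 165 166 165 165 166 167 166 166 166 167 166 166 165 165 167 166 166 166 166 165 166 166 166 166 166 167 166 158]]
364 [[ 513.77999534 -243.11728689  148.83041709]
 [ 517.96166001 -212.60877112  168.95854358]
 [ 521.65591406 -181.96815956  189.01758644]]
face u med 532.6092148767947 -> carrier centre u 529.6092148767947 tcp u 527.9941018712108 v pct [-202.90937861 -141.64684133] tcp v -172.5513572511486
slopes v,z [-4.18242091e-03 -1.94212672e-03  5.32646178e+02]
pred foot front edge [[123.2, 192.4], [149.7, 185.4]]
pred slot ends [[123.0, 196.3], [151.6, 188.7]]
```

Call:
{"fn": "step_arm", "kwargs": {"rows": [[-0.5,0,-5,0,0,0,2],[-0.5,0,-10,0,0,0,2],[-0.5,0,-13,0,0,0,2],[-0.5,0,-15,0,0,0,2],[-0.5,0,-17,0,0,0,2],[-0.5,0,-18,0,0,0,2],[-0.5,0,-19,0,0,0,2],[-0.5,0,-20,0,0,0,2]]}}

```text
clock: 7.35
eef_pos: [512.8, -212.6, 191.3]
tcp_rot: [-0.345, 1.57, -0.421]
contact_force: [0.5, -0.3, -0.6]
opening: 0.059
```

```bash
python3 st.py
```

```text
t 7.35 pos [ 512.76 -212.62  191.3 ] F [ 0.47 -0.35 -0.65] Tq [-0.016 -0.032  0.044] op 5.0
toolx [ 5.e-04 -2.e-04 -1.e+00] toolz [ 9.97e-01 -7.68e-02  5.00e-04] jaw yaw deg -4.41
```

Call:
{"fn": "step_arm", "kwargs": {"rows": [[0,0,-1,0,0,0,2],[0,0,-2,0,0,0,2],[0,0,-3,0,0,0,2],[0,0,-4,0,0,0,2],[0,0,-5,0,0,0,2],[0,0,-6,0,0,0,2],[0,0,-6,0,0,0,2],[0,0,-6,0,0,0,2]]}}

```text
clock: 8.35
eef_pos: [512.6, -212.6, 185.4]
tcp_rot: [-0.816, 1.571, -0.893]
contact_force: [-3.1, 0.2, 2.3]
opening: 0.058
```

```bash
python3 st.py;  python3 - <<'E'
from h import *
for n,b,f in(('scene',(90,110,190,230),5),):
    p,d=vision.grab_frame(n);crop(p,*b,f,f'pics/{n}4.png')
E
```

```text
t 8.35 pos [ 512.57 -212.6   185.35] F [-3.13  0.18  2.31] Tq [0.055 0.657 0.056] op 5.0
toolx [ 2.e-04 -2.e-04 -1.e+00] toolz [ 9.971e-01 -7.670e-02  2.000e-04] jaw yaw deg -4.4
```

View pics/scene4.png

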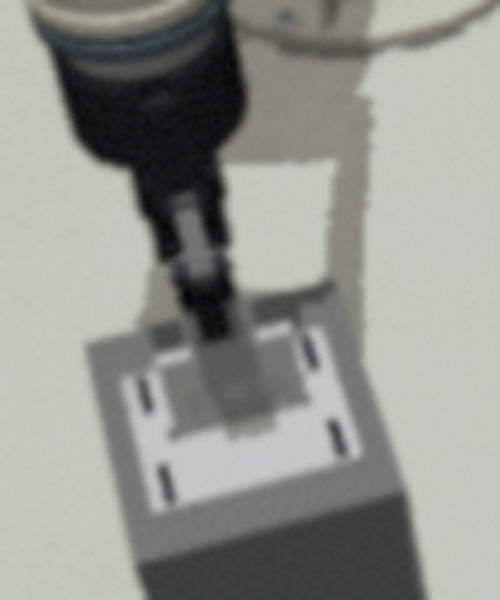

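Call:
{"fn": "step_arm", "kwargs": {"rows": [[0,0,-1.5,0,0,0,2],[0,0,-3,0,0,0,2],[0,0,-4.5,0,0,0,2],[0,0,-6,0,0,0,2],[0,0,-7.5,0,0,0,2],[0,0,-9,0,0,0,2],[0,0,-10.5,0,0,0,2],[0,0,-12,0,0,0,2]]}}

```text
clock: 9.4
eef_pos: [512.2, -212.5, 173.1]
tcp_rot: [-3.051, 1.57, -3.128]
contact_force: [-4.5, 0.6, 4.0]
opening: 0.058
```

```bash
python3 st.py
```

```text
t 9.4 pos [ 512.25 -212.52  173.11] F [-4.53  0.61  4.02] Tq [ 0.086  1.102 -0.01 ] op 4.9
toolx [-5.e-04 -0.e+00 -1.e+00] toolz [ 9.97e-01 -7.68e-02 -5.00e-04] jaw yaw deg -4.4
```

Call:
{"fn": "step_arm", "kwargs": {"rows": [[0,0,-3,0,0,0,2],[0,0,-6,0,0,0,2],[0,0,-9,0,0,0,2],[0,0,-12,0,0,0,2],[0,0,-15,0,0,0,2],[0,0,-18,0,0,0,2],[0,0,-21,0,0,0,2],[0,0,-24,0,0,0,2]]}}

```text
clock: 10.4
eef_pos: [511.9, -212.4, 148.7]
tcp_rot: [3.048, 1.569, 2.971]
contact_force: [-5.9, 0.3, 4.0]
opening: 0.057
```

```bash
python3 st.py
```

```text
t 10.4 pos [ 511.88 -212.4   148.65] F [-5.9   0.3   4.01] Tq [0.071 1.162 0.019] op 4.9
toolx [-1.3e-03  2.0e-04 -1.0e+00] toolz [ 0.9971 -0.0767 -0.0014] jaw yaw deg -4.4
```

Call:
{"fn": "step_arm", "kwargs": {"rows": [[0,0,-2.5,0,0,0,2],[0,0,-5,0,0,0,2],[0,0,-7.5,0,0,0,2],[0,0,-10,0,0,0,2],[0,0,-12,0,0,0,2],[0,0,-14,0,0,0,2],[0,0,-16,0,0,0,2],[0,0,-16,0,0,0,2]]}}

```text
clock: 11.4
eef_pos: [511.4, -212.3, 132.1]
tcp_rot: [2.954, 1.568, 2.877]
contact_force: [-6.2, 0.6, 3.7]
opening: 0.055
```

```bash
python3 st.py;  python3 - <<'E'
from h import *
for n,b,f in(('scene',(90,110,190,230),5),):
    p,d=vision.grab_frame(n);crop(p,*b,f,f'pics/{n}5.png')
E
```

```text
t 11.4 pos [ 511.4  -212.26  132.11] F [-6.21  0.62  3.69] Tq [0.031 1.092 0.021] op 4.7
toolx [-2.4e-03  6.0e-04 -1.0e+00] toolz [ 0.997  -0.0767 -0.0024] jaw yaw deg -4.4
```

View pics/scene5.png

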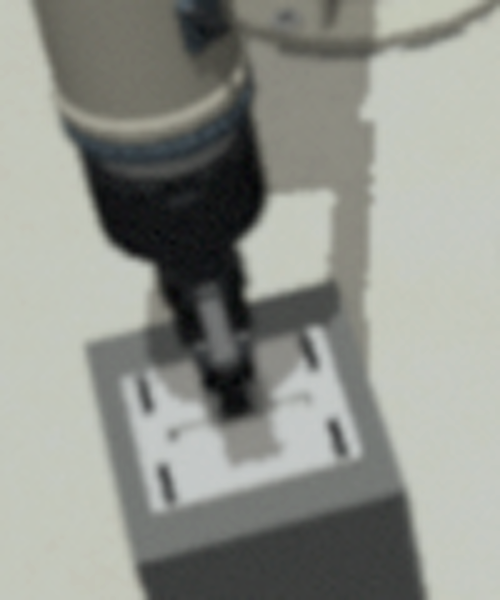

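Call:
{"fn": "step_arm", "kwargs": {"rows": [[0,0,0,0,0,0,12],[0,0,0,0,0,0,20],[0,0,0,0,0,0,25],[0,0,0,0,0,0,25],[0,0,10,0,0,0,25],[0,0,25,0,0,0,25],[0,0,45,0,0,0,25],[0,0,58,0,0,0,25]], "force": 20}}

```text
clock: 12.45
eef_pos: [512.0, -212.5, 192.1]
tcp_rot: [-2.647, 1.57, -2.724]
contact_force: [0.1, -0.5, -0.3]
opening: 0.293
```

```bash
python3 st.py;  python3 - <<'E'
from h import *
for n,b,f in(('scene',(90,110,190,230),5),('top',(320,180,420,270),7)):
    p,d=vision.grab_frame(n);np.savez(n+'6.npz',p=p,d=d);crop(p,*b,f,f'pics/{n}6.png')
E
```

```text
t 12.45 pos [ 512.01 -212.51  192.15] F [ 0.1  -0.51 -0.31] Tq [-0.02   0.016 -0.001] op 25.0
toolx [-4.e-04 -2.e-04 -1.e+00] toolz [ 9.97e-01 -7.68e-02 -3.00e-04] jaw yaw deg -4.41
```

View pics/scene6.png

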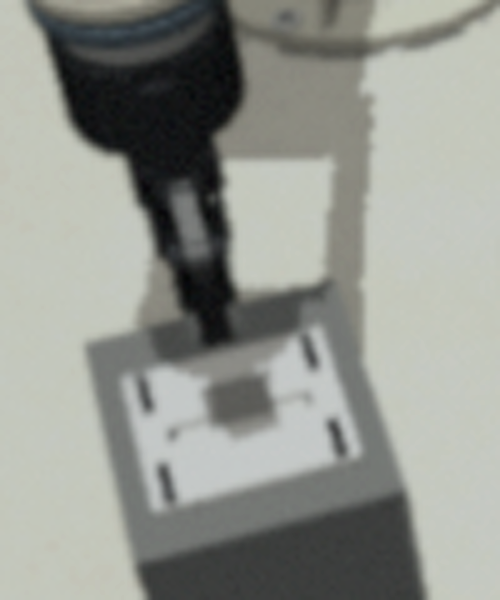

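View pics/top6.png

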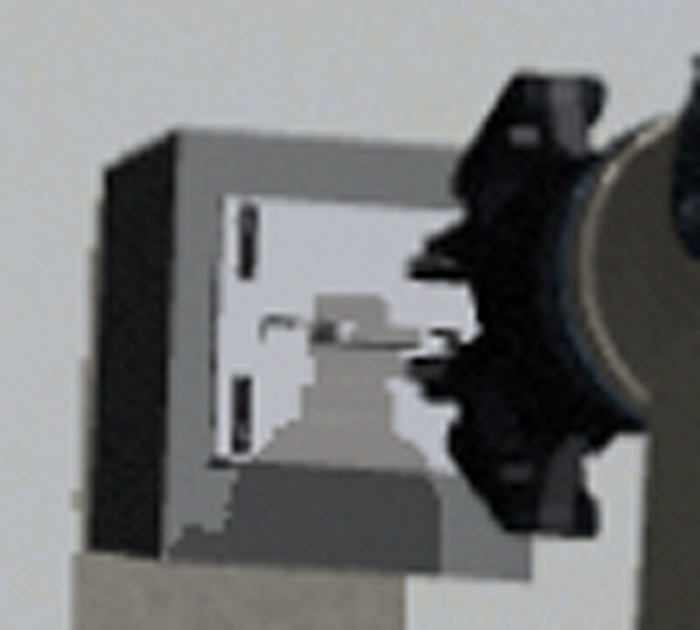

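Run:
```python
from h import *
for n,(x0,y0,x1,y1) in(('scene',(128,180,148,198)),('top',(358,220,384,235))):
    D=cloud(n,np.load(n+'6.npz')['d'])[y0:y1,x0:x1].reshape(-1,3);b=D[(D[:,2]>132)&(D[:,2]<158)]
    print(n,len(b),np.percentile(b,[2,50,98],axis=0).round(1).tolist())
    k=b[b[:,2]>b[:,2].max()-5];print(len(k),k.mean(0))
```

```text
scene 100 [[509.2, -226.7, 132.4], [515.6, -212.1, 144.5], [519.3, -197.3, 153.1]]
30 [ 514.00470469 -211.98050015  151.04399816]
top 47 [[506.6, -224.3, 133.9], [511.1, -207.3, 151.5], [514.3, -195.3, 154.4]]
35 [ 510.64552542 -209.18799855  151.98321451]
```

Call:
{"fn": "step_arm", "kwargs": {"rows": [[-0.5,0,0,0,0,0,15],[-0.5,0,0,0,0,0,5],[-0.5,0,0,0,0,0,0],[-0.5,0,0,0,0,0,0],[-0.5,0,-5,0,0,0,0],[-0.5,0,-13,0,0,0,0],[-0.5,0,-21,0,0,0,0],[-0.5,0,-26,0,0,0,0]]}}

```text
clock: 13.55
eef_pos: [511.6, -212.5, 165.4]
tcp_rot: [-1.825, 1.57, -1.902]
contact_force: [-0.7, 0.4, 0.7]
opening: 0.002
```

```bash
python3 st.py
```

```text
t 13.55 pos [ 511.61 -212.54  165.36] F [-0.7   0.42  0.7 ] Tq [-0.003  0.015  0.005] op 0.2
toolx [-1.e-04 -3.e-04 -1.e+00] toolz [ 9.971e-01 -7.670e-02 -1.000e-04] jaw yaw deg -4.4
```

Call:
{"fn": "step_arm", "kwargs": {"rows": [[0,0,-5,0,0,0,0],[0,0,-9,0,0,0,0],[0,0,-12,0,0,0,0],[0,0,-14,0,0,0,0],[0,0,-16,0,0,0,0],[0,0,-18,0,0,0,0],[0,0,-20,0,0,0,0],[0,0,-20,0,0,0,0]]}}

```text
clock: 14.55
eef_pos: [511.7, -212.7, 145.8]
tcp_rot: [-1.168, 1.57, -1.244]
contact_force: [-1.3, -0.3, 4.2]
opening: -0.001
```

```bash
python3 st.py
```

```text
t 14.55 pos [ 511.69 -212.71  145.82] F [-1.32 -0.3   4.16] Tq [ 0.04   0.302 -0.012] op -0.1
toolx [ 2.e-04 -6.e-04 -1.e+00] toolz [ 9.971e-01 -7.670e-02  3.000e-04] jaw yaw deg -4.4
```

Contact at 4 N, and the carrier is sliding. I'll keep pushing.

Call:
{"fn": "step_arm", "kwargs": {"rows": [[0,0,-2,0,0,0,0],[0,0,-4,0,0,0,0],[0,0,-6,0,0,0,0],[0,0,-8,0,0,0,0],[0,0,-10,0,0,0,0],[0,0,-12,0,0,0,0],[0,0,-14,0,0,0,0],[0,0,-15,0,0,0,0]]}}

```text
clock: 15.55
eef_pos: [511.6, -212.7, 130.6]
tcp_rot: [-1.499, 1.57, -1.576]
contact_force: [0.1, 0.2, -1.0]
opening: -0.001
```

```bash
python3 st.py
```

```text
t 15.55 pos [ 511.62 -212.67  130.58] F [ 0.1  0.2 -1. ] Tq [-0.054  0.015  0.027] op -0.1
toolx [-0.e+00 -5.e-04 -1.e+00] toolz [ 0.9971 -0.0767  0.    ] jaw yaw deg -4.4
```

The force has gone, so it has probably dropped. I'll retreat and look.

Call:
{"fn": "step_arm", "kwargs": {"rows": [[0,0,15,0,0,0,0],[0,0,45,0,0,0,0],[0,0,90,0,0,0,0],[-20,40,110,0,0,0,0],[-40,90,120,0,0,0,0],[-60,140,120,0,0,0,0],[-60,180,120,0,0,0,0],[-60,200,120,0,0,0,0]]}}

```text
clock: 16.55
eef_pos: [451.5, -10.9, 252.0]
tcp_rot: [-0.096, 1.569, -0.172]
contact_force: [0.3, -0.8, -0.2]
opening: -0.002
```

```bash
python3 st.py;  python3 - <<'E'
from h import *
for n,b,f in(('scene',(90,150,190,250),6),('top',(320,180,420,270),7)):
    p,d=vision.grab_frame(n);crop(p,*b,f,f'pics/{n}7.png')
    cv2.imwrite(f'pics/{n}7full.png',cv2.resize(p[...,::-1],(800,600)))
E
```

```text
t 16.55 pos [451.48 -10.94 251.98] F [ 0.28 -0.84 -0.19] Tq [-0.002 -0.018  0.013] op -0.2
toolx [ 1.8e-03 -3.0e-04 -1.0e+00] toolz [ 0.9972 -0.0753  0.0018] jaw yaw deg -4.32
```

View pics/scene7full.png

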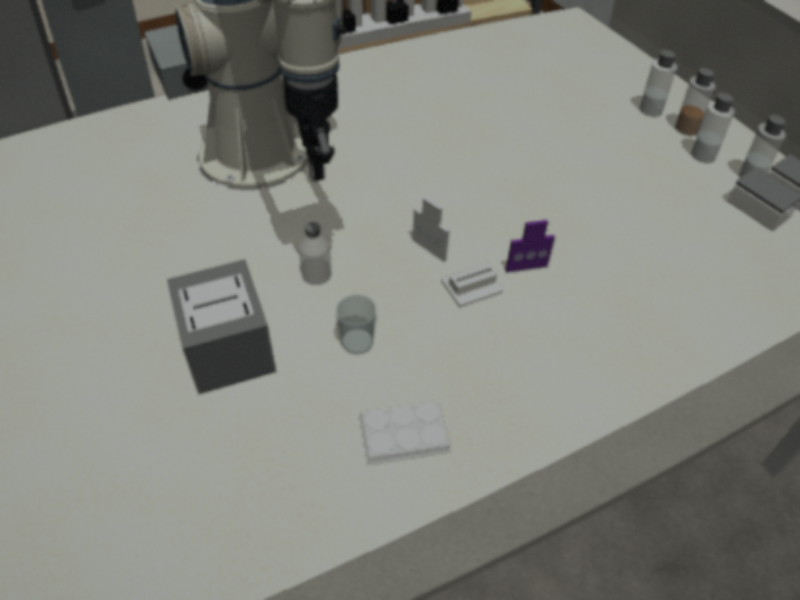

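View pics/top7.png

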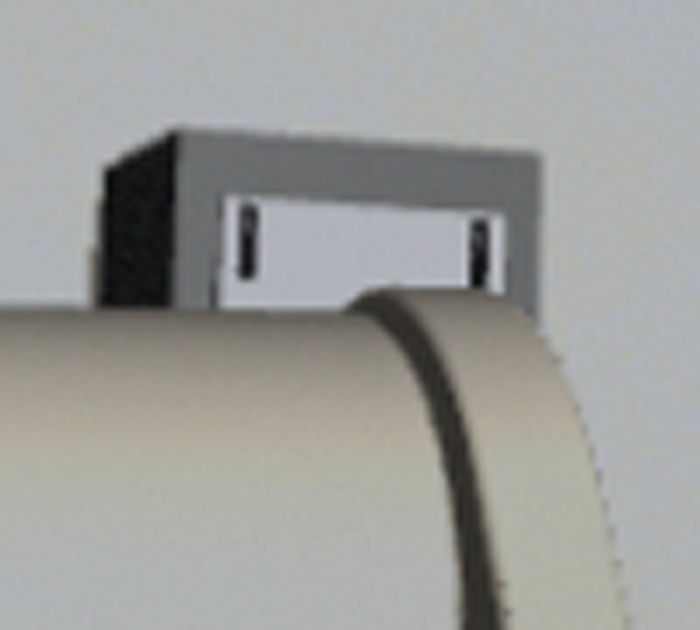

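View pics/scene7.png

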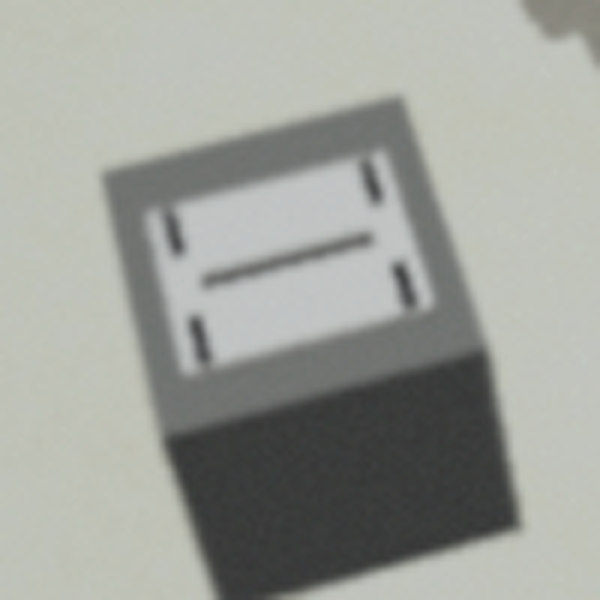

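```bash
python3 -c "
from rig import order
print(order.sign_off())"
```

```text
the job is handed in; nothing more can be done
None
```

The carrier from the stand, the smaller grey one, is in the returns bin and the job is handed in at about 16.7 s of the 67 s allowed. I lifted it from the groove and put it foot first through the slot. I released it with the lip holding it, then pushed the tab down with closed fingers until it dropped.

- **Forces:** the forces read between moves at the bin stayed below about 8 N, against the 30 N limit. Fingers and tool were not seen pressing on the plate.
- **Drop:** at a tip height of 130.6 mm the push force had gone to about zero. Afterwards the scene view showed the slot and the stand's groove empty, with nothing proud of the plate.
- **Bystanders:** in the scene view, the bottle, beaker, well plate and the other two carriers stand where they were. The arm is clear of everything.
- **Checks that fell short:** the arm hid the slot in the last top picture, so only the scene camera and the force reading confirm the drop. The two cameras put the slot 2.7 mm apart along x; I corrected for this by measuring the held carrier against the slot in one camera, and it went in without touching the plate.

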